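# Feel round the canister rim for the release notch and press the catch

## Robot

A 6-joint arm with a two-finger parallel gripper is mounted at the origin on the work surface. World frame = base frame: x ahead of the robot, y to its left, z up, the work surface at z = 0. Lengths are in m, angles in rad, forces in N, time in s.
With the tool pointing down it reaches from about 0.25 to 0.725 m from the base axis. Payload 4 kg.
Tool frame: the origin (TCP) lies between the finger pads; the fingertips stand 22 mm ahead of it and the grasp point (between the pads) lies 3 mm ahead of it; z points along the fingers, y is the direction in which the jaws open and shut (so a half turn about z gives the same grasp; the last joint's range is limited). The gripper opens to 85 mm and grips with 20 to 120 N. Pads are 22 mm wide; open, the fingers measure 114 mm over their backs; the gripper's body (76 mm by 85 mm) begins 54 mm behind the grasp point. The pads swing forward as they close: fully open they stand 13 mm farther back than shut.
Start: joints at [1.132, 0.241, 0.005, 1.335, 0, 1.571], TCP at [0.212, 0.453, 0.253] pointing down, gripper open.
Joint ranges: [-2.72, 2.72], [-1.05, 1.87], [-1.09, 1.28], [-1.99, 2.15], [-1.42, 1.44], [-3.14, 3.14]. Speed limits (rad/s): [2.79, 2.79, 3.14, 3.14, 3.14, 3.14].

## Interface

Orientations are given as a unit quaternion [w, x, y, z].
In Python, from cell import * gives the robot as it stands. Calls block until the motion is done:
- movep(position, orientation): joint-space move of the TCP to a pose.
- line_to(position, velocity=0.15, attitude=None): straight line of the TCP; attitude=None keeps the orientation; velocity is the mean speed in m/s.
- set_joints(angles): joint-space move.
- let_go() and gripper_close(squeeze=None): open the fingers fully, or close them until they stop; squeeze is the grip in N (None keeps the last).
- dwell(seconds).
- solve_ik(position, orientation): joint angles nearest the present ones, or None.
- observe(): the state.
- camera(name): name is "side" or "top" or "wrist"; returns a dict with "img" (384x512x3 uint8, red, green, blue), "vertical_fov" (degrees; the focal length in pixels is half the picture's height over the tangent of half this angle, whatever the lens; pixels are square), "cx", "cy" (the principal point, pixels), "D" ([k1, k2, p1, p2, k3] as OpenCV has them; the pictures are not rectified), "R" (3x3) and "t" (3): a world point X has camera coordinates R X + t. Camera axes: x right, y down, z forward; pixel columns grow to the right and rows downward; lengths in m; the calibration is good to about 2 mm. A picture is of the moment at which its call begins. There is no depth.
A pose or a line that the arm cannot do raises MotionError and nothing moves.
- hand_in(): hands the job in, once; it reports no verdict.
The state is a dict: "t": time; "joint_positions": joint angles; "qd": joint speeds; "tau": joint torques, N m; "ee_pos": TCP position; "eef_rot": TCP orientation; "force": force on the tool from outside, world axes, zero at the start; "moment": the same for the moment, N m; "grip_width": opening from 0.0 (shut) to 1.0 (fully open).
Only numpy, scipy, OpenCV 4.12 (cv2) and the standard library are available. Lean on these libraries where they do the work, as an engineer would, in place of code of your own. Each camera call takes 0.05 s, during which the arm holds its last target.

## Task

The lid of the round wafer canister in the nest is held shut by a spring catch sunk in a hidden notch somewhere round the canister's dark rim. Starting on the side of the rim nearest the robot, run a fingertip gently round the rim until it drops into the notch, and press the catch down inside it so that the lid springs up, then take the hand away. Do not grip, lift or shift the canister, and leave the other things on the bench where they are.

Things in the scene. Friction and masses are not known exactly. Their poses are not given: they have to be found in the camera images.
- nest: flat square aluminium nest plate, 210 x 210 x 8 mm, screwed to the bench, with six white locating blocks round the canister's foot, their tops 20 mm above the bench. Origin: centre of the plate's underside, on the bench; z up; its -x side faces roughly towards the robot.
- canister: round wafer canister, loose, about 1.2 kg, standing in the nest: white ribbed body 132 mm across; round its top a dark collar 176 mm across, 24 mm deep, which may be clipped on at any turn, so this pose does not tell where the notch is. In the collar a white lid 108 mm across, 9 mm below the rim, with a black knob to 15 mm above the rim. Origin: centre of the underside, 8 mm above the bench; z up.
- rim (a point): centre of the rim, on the canister's axis at the rim's height (78 mm above the canister's underside). The rim is the collar's flat top face, from 57 to 88 mm from the axis. It has one notch, 54 mm wide along the rim, open upwards and outwards, from 64 mm out to the edge. It may lie anywhere within 100 degrees either side of this point's +x axis; -x points roughly to the robot.
- catch (a joint): angle (rad) of the spring catch in the notch: 0 at rest, grows as its thumb pad is pressed, stop at 0.24, springs back. The mid-grey smooth pad is 40 mm wide along the rim; its raised lip, 77 to 85 mm from the axis, lies 10 mm below the rim at rest, the rest of the pad 14 mm. Pressing straight down on the lip takes 4 to 8 N; after about 4 mm the hook lets the lid go, after about 6.5 mm it meets its stop.
- lid (a joint): height of the canister's lid above its shut place, m: 0 = held shut by the catch, 0.010 = sprung up to its stop. It is driven up by its own springs once the catch is pressed, and stays up.
- wipes_box: pale carton of wipes with a blue band, 115 x 110 x 80 mm, loose; leave alone. Origin: centre of the underside.
- solvent_bottle: white round bottle with red cap and yellow label, 66 mm in diameter, 170 mm tall, loose; leave alone. Origin: centre of the underside.
- wafer_shipper: flat round single-wafer box, dark base and pale top, 116 mm in diameter, 18 mm high, loose; leave alone. Origin: centre of the underside.
- loupe: black eyeglass loupe standing upright, 38 mm in diameter, 44 mm tall, loose; leave alone. Origin: centre of the underside.
- tweezers: steel wafer tweezers lying flat, 125 mm long, along their x axis, loose; leave alone. Origin: underside, near the middle.
- marker: white marker pen with blue cap lying down, 130 mm long, along its x axis, loose; leave alone. Origin: underside, near the middle.
- mouse: black computer mouse, 105 x 60 x 35 mm, loose; leave alone. Origin: centre of the underside.
Not all that is in view belongs to the job. Leave any red look-alike of the canister alone.

How it is judged:
By the outcome, as a careful person would: the job done as asked, in the order asked, and still so for the second after the job is handed in, with the robot touching nothing.
It also fails if it takes over 72 s, if anything falls off the work surface, if the arm or the gripper's body presses on something with over 40 N, if the wrist force passes 120 N, or if a joint passes its speed limit or range.

## Working session

There is one attempt and no reset: what is moved stays moved. The work goes in short steps, each a Python script; the robot and the scene stay as the last script left them, time stands still between calls to the robot, and variables do not carry over. Pictures are saved under pics/ and viewed, and the job is handed in when it is done.

```bash
ls; mkdir -p pics; python3 - <<'E'
from cell import *
import cv2,numpy as np
s=observe();print({k:s[k] for k in s})
for n in ["side","top","wrist"]:
    c=camera(n);cv2.imwrite(f"pics/{n}0.png",c["img"][:,:,::-1]);print(n,c["vertical_fov"],c["cx"],c["cy"],c["D"],c["R"],c["t"])
E
```

```text
pics
{'t': 0.0, 'joint_positions': array([ 1.13199610e+00,  2.41380439e-01,  3.72158212e-03,  1.33521717e+00,
       -1.23874640e-05,  1.57079876e+00]), 'qd': array([ 1.24898421e-03, -1.10969010e-03,  3.43201222e-04,  4.90084063e-04,
       -1.68124798e-03, -4.42085818e-05]), 'tau': array([-1.13792685e-03, -3.72319114e+01,  2.52407116e+01,  1.70124765e-02,
        7.48994876e-05, -5.78302419e-06]), 'ee_pos': array([0.21217737, 0.45209127, 0.25242817]), 'eef_rot': array([-2.20270980e-04,  2.17645220e-01,  9.76027395e-01, -1.01627209e-03]), 'force': array([-0.47751743,  0.13476281, -1.20177073]), 'moment': array([ 0.02857951,  0.04733271, -0.02112941]), 'grip_width': 1.0003440288059506}
side 45.73109063739892 260.95100982636677 189.87750526661065 [-0.14868972  0.          0.          0.          0.        ] [[ 0.97883108 -0.20465672  0.00231093]
 [-0.12548343 -0.60900496 -0.78317742]
 [ 0.16168989  0.76630842 -0.62179401]] [-0.48866887  0.16211892  1.21627876]
top 44.67978508772808 253.45481088059307 190.99827783115134 [-0.16742403  0.          0.          0.          0.        ] [[ 0.00221366 -0.99995873  0.00881119]
 [-0.9962865  -0.00296375 -0.08604902]
 [ 0.08607158 -0.00858799 -0.99625194]] [0.06959469 0.53051433 1.35393557]
wrist 59.68029610775619 252.6552310328002 197.1677932225263 [0.03215014 0.         0.         0.         0.        ] [[ 0.42501981  0.90518    -0.00270588]
 [ 0.86659541 -0.40603558  0.2900819 ]
 [ 0.26147765 -0.12563545 -0.956998  ]] [-0.49920848 -0.03682873  0.38053085]
```

View pics/side0.png

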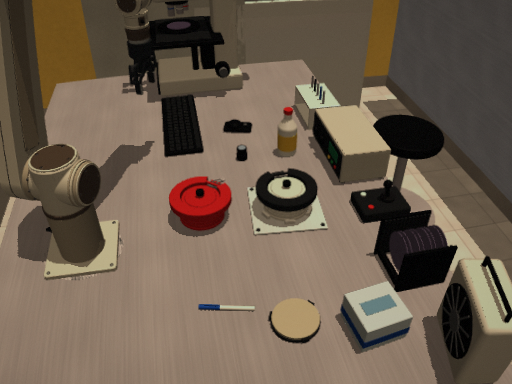

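View pics/top0.png

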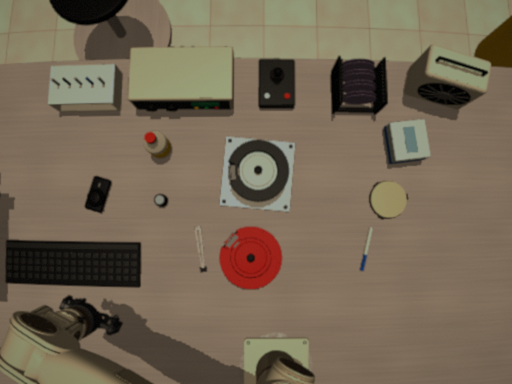

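View pics/wrist0.png

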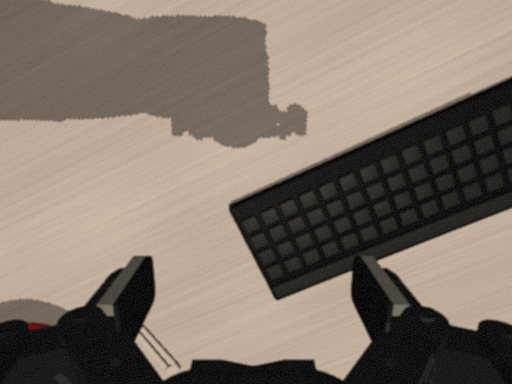

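The side view has the canister at about (286,190), behind the red look-alike at (200,203). The top view has it at (258,170), with a greyish patch on its left rim near (234,172). I'll zoom in on that.

```bash
python3 - <<'E'
import cv2,numpy as np
a=cv2.imread("pics/top0.png")[130:215,215:300];a=cv2.resize(a,None,fx=7,fy=7,interpolation=cv2.INTER_CUBIC)
cv2.imwrite("pics/topz.png",cv2.convertScaleAbs(a,alpha=1.5))
a=cv2.imread("pics/side0.png")[155:240,240:335];a=cv2.resize(a,None,fx=7,fy=7,interpolation=cv2.INTER_CUBIC)[:600]
cv2.imwrite("pics/sidez.png",cv2.convertScaleAbs(a,alpha=1.5))
E
```

```text
(no output)
```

View pics/topz.png

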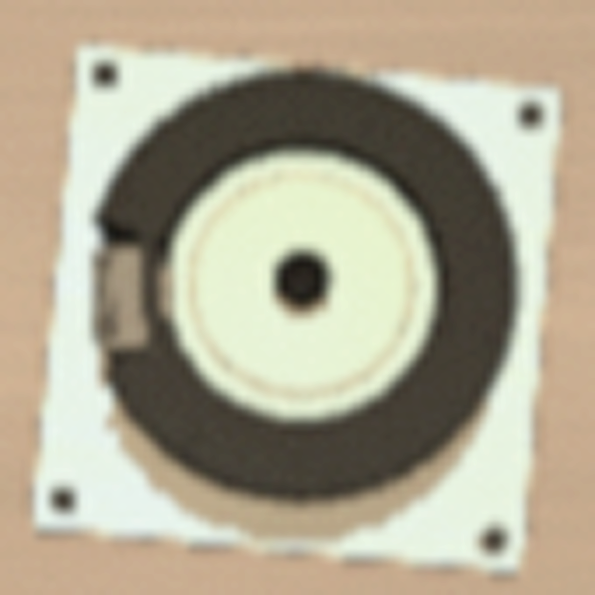

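View pics/sidez.png

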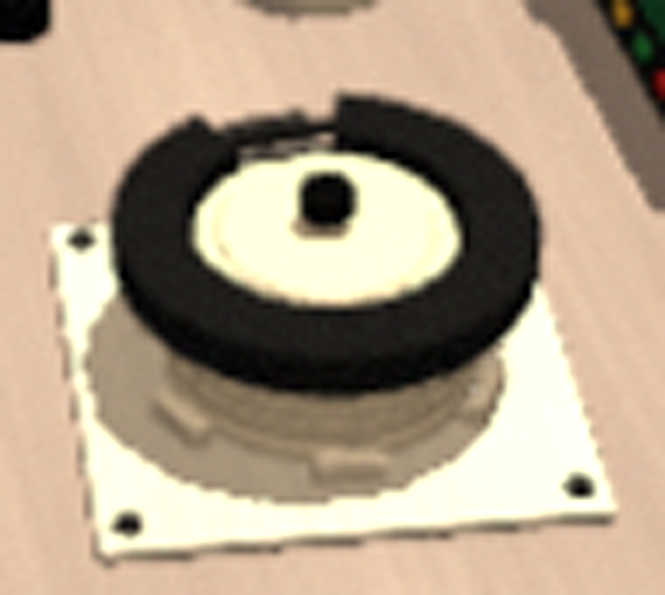

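The notch shows on the +y side of the rim: dark walls with a mid-grey pad at about top-view (232,172), and the gap at the far left in the side view. Next I'll measure the rim centre, rim height and notch bearing.

```bash
cat > h.py <<'E'
import cv2,numpy as np
def K(c):
    h=c["img"].shape[0];f=h/2/np.tan(np.radians(c["vertical_fov"])/2)
    return np.array([[f,0,c["cx"]],[0,f,c["cy"]],[0,0,1.]])
def rays(c,px):
    p=cv2.undistortPoints(np.array(px,float).reshape(-1,1,2),K(c),np.array(c["D"],float)).reshape(-1,2)
    R=np.array(c["R"]);t=np.array(c["t"])
    return -R.T@t,np.c_[p,np.ones(len(p))]@R
def plane(c,px,z):
    o,d=rays(c,px);return o+d*((z-o[2])/d[:,2])[:,None]
def tri(ca,pa,cb,pb):
    A=np.zeros((3,3));b=np.zeros(3)
    for c,p in((ca,pa),(cb,pb)):
        o,d=rays(c,[p]);d=d[0]/np.linalg.norm(d);M=np.eye(3)-np.outer(d,d);A+=M;b+=M@o
    return np.linalg.solve(A,b)
def circ(P):
    A=np.c_[2*P[:,:2],np.ones(len(P))];s=np.linalg.lstsq(A,(P[:,:2]**2).sum(1),rcond=None)[0]
    return s[0],s[1],np.sqrt(s[2]+s[0]**2+s[1]**2)
E
python3 - <<'E'
from cell import *
from h import *
top=camera("top");side=camera("side")
def dark(c,r0,r1,c0,c1,T=75):
    g=c["img"].max(2);m=np.zeros_like(g);m[r0:r1,c0:c1]=(g[r0:r1,c0:c1]<T);return m
res={}
for n,c,b in(("top",top,(133,208,224,292)),("side",side,(160,222,248,325))):
    m=dark(c,*b);k,l,st,ce=cv2.connectedComponentsWithStats(m)
    for i in np.argsort(-st[1:,4])[:3]+1: print(n,st[i],ce[i])
    o=1+np.argmax(st[1:,4]);
    kn=[i for i in range(1,k) if st[i,4]>8 and i!=o]
    # knob: component nearest the collar centre
    res[n]=(ce[min(kn,key=lambda i:np.hypot(*(ce[i]-(st[o,:2]+st[o,2:4]/2))))],(l==o).astype(np.uint8))
print("knob",tri(top,res["top"][0],side,res["side"][0]))
m=res["top"][1];ct=max(cv2.findContours(m,cv2.RETR_EXTERNAL,cv2.CHAIN_APPROX_NONE)[0],key=len).reshape(-1,2)
for z in(.080,.086,.092):
    P=plane(top,ct,z);
    s=circ(P)
    for _ in range(8):
        e=np.hypot(P[:,0]-s[0],P[:,1]-s[1])-s[2];s=circ(P[abs(e)<.003])
    print(z,s)
    if z==.086:
        e=np.hypot(P[:,0]-s[0],P[:,1]-s[1])-s[2];a=np.degrees(np.arctan2(P[:,1]-s[1],P[:,0]-s[0]))
        n=e<-.006;print("notch angles",np.sort(np.round(a[n]%360)))
E
```

```text
top [ 229  140   60   62 1626] [259.50061501 170.56273063]
top [255 166   7   8  45] [257.8        169.46666667]
top [229 140   2   2   4] [229.5 140.5]
side [ 256  169   61   44 1436] [286.11420613 191.69916435]
side [283 180   8   8  54] [286.16666667 183.42592593]
side [250 188   3   2   4] [251.   188.75]
knob [0.58517306 0.0594881  0.09053758]
0.08 (np.float64(0.5842568333172447), np.float64(0.06008473288813171), np.float64(0.08604295689106498))
0.086 (np.float64(0.5834695484340977), np.float64(0.06018842575158101), np.float64(0.08565003616672462))
notch angles [ 75.  76.  76.  77.  79.  79.  79.  82.  84.  87.  89.  92.  94.  97.
 100. 103. 105. 108. 110. 110. 111. 111. 112. 113.]
0.092 (np.float64(0.5826822635509509), np.float64(0.06029211861503042), np.float64(0.08525711544238541))
```

```bash
python3 - <<'E'
from cell import *
from h import *
gripper_close(20)
f=np.radians(47);q=[0,np.cos(f),np.sin(f),0]
for i,p in enumerate(([.50,.06,.26],[.56,.02,.26])):
    movep(p,q);dwell(.3)
    c=camera("wrist");cv2.imwrite(f"pics/w1{i}.png",c["img"][:,:,::-1]);np.save(f"w1{i}.npy",c,allow_pickle=True)
s=observe();print(s["t"],s["ee_pos"],s["force"],s["grip_width"],s["joint_positions"])
print([np.round(observe()["force"],2) for _ in range(3)])
E
```

```text
3.8833 [0.55952619 0.02057351 0.26042199] [-0.82518172 -1.07289599  0.48368386] 1.053233043744842e-05 [3.67083970e-02 3.57897485e-01 1.85088901e-01 1.39758954e+00
 8.86341737e-05 1.53673346e+00]
[array([-0.83, -1.07,  0.48]), array([-0.83, -1.07,  0.48]), array([-0.83, -1.07,  0.48])]
```

View pics/w10.png

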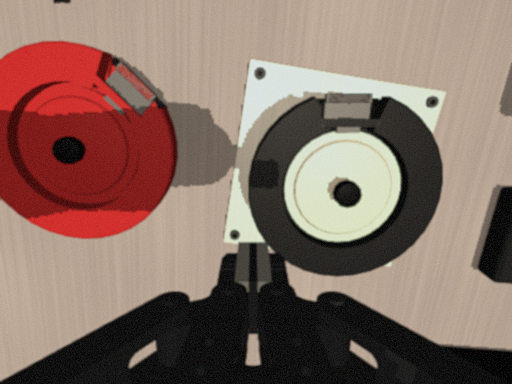

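View pics/w11.png

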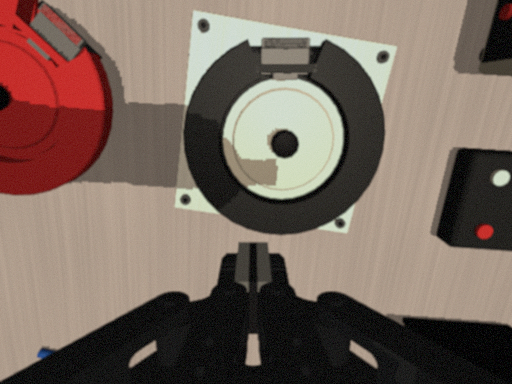

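In both views the notch is clear, with a grey pad between dark walls: about (348,105) in the first and (285,52) in the second. The rim is clear of the hand.

```bash
python3 - <<'E'
from h import *
C=[np.load(f"w1{i}.npy",allow_pickle=True).item() for i in(0,1)]
bx=[(85,280,246,446),(30,240,180,390)]
out=[]
for c,b in zip(C,bx):
    g=c["img"].max(2);m=np.zeros_like(g);m[b[0]:b[1],b[2]:b[3]]=g[b[0]:b[1],b[2]:b[3]]<70
    k,l,st,ce=cv2.connectedComponentsWithStats(m);o=1+np.argmax(st[1:,4])
    ct=max(cv2.findContours((l==o).astype(np.uint8),cv2.RETR_EXTERNAL,cv2.CHAIN_APPROX_NONE)[0],key=len).reshape(-1,2)
    # grey pad
    im=c["img"].astype(int);pm=((im.max(2)>85)&(im.max(2)<150)).astype(np.uint8)
    out.append((ct,pm)); print(st[o])
for z in(.074,.080,.086,.092,.098):
    r=[]
    for c,(ct,pm) in zip(C,out):
        P=plane(c,ct,z);
        # keep the upper rim edge: initial guess then the tight inliers
        s=np.array([.584,.060,.088])
        for t in(.008,.005,.003,.002,.0015):
            e=np.hypot(P[:,0]-s[0],P[:,1]-s[1])-s[2];s=circ(P[abs(e)<t])
        e=np.hypot(P[:,0]-s[0],P[:,1]-s[1])-s[2]
        a=np.degrees(np.arctan2(P[:,1]-s[1],P[:,0]-s[0]));n=(e<-.006)&(a>50)&(a<140)
        r.append(s);print(z,np.round(s,4),(abs(e)<.0015).sum(),len(e),"notch",a[n].min().round(1) if n.any() else None,a[n].max().round(1) if n.any() else None)
    print("  diff",np.round(np.subtract(r[0],r[1]),4))
E
```

```text
[  249    97   193   183 16426]
[  184    41   200   193 17715]
0.074 [0.5856 0.0558 0.0902] 461 650 notch 78.8 113.7
0.074 [0.5838 0.0567 0.0899] 489 602 notch 74.6 113.8
  diff [ 0.0018 -0.0009  0.0003]
0.08 [0.5838 0.0574 0.0885] 461 650 notch 78.8 113.7
0.08 [0.5833 0.0575 0.0882] 489 602 notch 74.6 113.2
  diff [ 0.0006 -0.0001  0.0003]
0.086 [0.582  0.0589 0.0867] 462 650 notch 78.8 113.7
0.086 [0.5827 0.0583 0.0864] 489 602 notch 74.6 113.2
  diff [-0.0006  0.0007  0.0003]
0.092 [0.5802 0.0605 0.0849] 462 650 notch 78.8 113.7
0.092 [0.5821 0.059  0.0847] 489 602 notch 75.1 112.7
  diff [-0.0018  0.0015  0.0003]
0.098 [0.5785 0.062  0.0832] 462 650 notch 78.8 113.7
0.098 [0.5815 0.0598 0.0829] 489 602 notch 75.1 112.7
  diff [-0.003   0.0023  0.0003]
```

```bash
cat >> h.py <<'E'
CX,CY,RR=.583,.0588,.080
def rim(a,z,r=RR):
    a=np.radians(a);return [CX+r*np.cos(a),CY+r*np.sin(a),z]
E
python3 - <<'E'
from cell import *
from h import *
f=np.radians(47);q=[0,np.cos(f),np.sin(f),0]
movep(rim(184,.16),q); line_to(rim(184,.116),.08);dwell(.4)
b=np.mean([ (dwell(.02),observe()["force"])[1] for _ in range(10)],0);np.save("bias.npy",b)
sd=np.std([ (dwell(.02),observe()["force"])[1] for _ in range(10)],0);print("bias",b,sd)
z=.116
while z>.098:
    z-=.0005;line_to(rim(184,z),.01);dwell(.04)
    F=np.mean([ (dwell(.01),observe()["force"])[1] for _ in range(3)],0)-b
    if z<.1105: print(round(z,4),np.round(F,2),observe()["ee_pos"][2].round(4))
    if F[2]>1.5: break
print(observe()["t"],z)
E
```

```text
bias [0.19191995 0.11700071 0.26089725] [0.44948048 0.54851072 0.45209466]
0.11 [-0.75  0.27 -0.23] 0.11
0.1095 [ 0.34 -0.06 -0.11] 0.1095
0.109 [-0.41 -0.31 -0.7 ] 0.109
0.1085 [-0.41 -0.21 -0.48] 0.1085
0.108 [-0.15  0.16  0.49] 0.1081
0.1075 [-1.79 -0.62  5.23] 0.108
11.25 0.1075
```

Contact is at TCP z 0.108, so the rim stands at 0.086, matching the text. Next is the gentle sweep with force tracking.

```bash
cat > sweep.py <<'E'
from cell import *
from h import *
b=np.load("bias.npy")
def F(n=4): return np.mean([(dwell(.01),observe()["force"])[1] for _ in range(n)],0)-b
z=.1078;line_to(rim(184,z),.01);a=184.;log=[];found=False
dwell(.05);print(F())
while a>78:
    a-=2.5;line_to(rim(a,z),.025)
    f=F();zc=z
    while f[2]<1.0:
        z-=.0002 if zc-z<.0008 else .0005
        line_to(rim(a,z),.02);dwell(.02);f=F()
        if z<.105: found=True;break
    k=0
    while f[2]>3.0 and k<5 and not found:
        z+=.0002;k+=1;line_to(rim(a,z),.02);dwell(.02);f=F()
    log.append((a,round(z,4),*np.round(f,1)))
    if found or abs(f[:2]).max()>8: break
for l in log: print(*map(float,l))
print(found,a,z,observe()["t"],observe()["ee_pos"])
E
python3 sweep.py
```

```text
[-1.27807995 -0.1763181   4.79112377]
181.5 0.1082 0.8 -1.4 1.7
179.0 0.1082 0.2 -0.4 2.0
176.5 0.1082 -0.7 0.0 1.5
174.0 0.108 -1.2 1.8 2.1
171.5 0.108 -0.5 -1.6 2.4
169.0 0.108 0.0 -1.0 2.5
166.5 0.1082 0.0 -0.3 0.8
164.0 0.1082 -0.7 -0.1 1.7
161.5 0.108 -0.1 1.4 1.3
159.0 0.108 -1.1 -1.3 2.5
156.5 0.108 -0.7 -1.3 2.7
154.0 0.1082 -0.1 -0.3 0.9
151.5 0.108 -0.6 1.3 1.8
149.0 0.1082 -0.4 -0.8 1.1
146.5 0.1078 -0.4 1.3 2.6
144.0 0.1084 -0.5 0.4 0.3
141.5 0.108 -0.6 -0.5 2.9
139.0 0.1082 -0.9 -1.2 1.9
136.5 0.108 0.4 1.1 1.2
134.0 0.1082 -1.7 -1.2 2.3
131.5 0.1078 0.1 1.2 2.2
129.0 0.1084 -0.9 -0.7 0.7
126.5 0.108 -0.5 0.1 1.1
124.0 0.1078 0.7 0.8 1.4
121.5 0.1084 -0.5 0.3 -0.5
119.0 0.1082 -0.9 -0.4 1.0
116.5 0.1078 0.6 0.7 2.3
114.0 0.1084 -1.1 -0.7 1.6
111.5 0.108 -1.0 0.2 1.0
109.0 0.1078 0.5 0.5 1.9
106.5 0.108 -2.0 -0.5 1.5
104.0 0.1047 -0.4 -0.0 -0.6
True 104.0 0.10469999999999999 38.1833 [0.56363118 0.1364191  0.10465421]
```

The tip dropped in at 104°, as predicted. I'll centre it in the notch and press down in steps, watching the force.

```bash
cat > press.py <<'E'
from cell import *
from h import *
b=np.load("bias.npy")
def F(n=4): return np.mean([(dwell(.01),observe()["force"])[1] for _ in range(n)],0)-b
line_to(rim(94.3,.1045),.03);print("centre",np.round(F(),1))
line_to(rim(94.3,.0995),.02)
z=.0995
while z>.0905:
    z-=.0005;line_to(rim(94.3,z),.015);f=F()
    print(round(z,4),np.round(f,1),observe()["ee_pos"].round(4))
    if f[2]>14 or abs(f[:2]).max()>8: break
    if z<.0930: break
dwell(.2)
c=camera("wrist");cv2.imwrite("pics/w2.png",c["img"][:,:,::-1])
print(observe()["t"],F())
E
python3 press.py
```

```text
centre [-0.1 -0.3 -0.4]
0.099 [-0.5 -0.1 -0.5] [0.577  0.1386 0.0991]
0.0985 [-0.2 -1.1 -0.4] [0.577  0.1386 0.0985]
0.098 [-0.3 -0.2  0.6] [0.5771 0.1386 0.0982]
0.0975 [-1.3  0.4  3.6] [0.5771 0.1386 0.0979]
0.097 [-1.5  0.6  4.8] [0.5772 0.1388 0.0974]
0.0965 [-1.8  1.1  5.3] [0.5772 0.139  0.097 ]
0.096 [-1.8  0.8  5.3] [0.5771 0.1391 0.0965]
0.0955 [-1.8  1.5  5.1] [0.5772 0.1393 0.096 ]
0.095 [-2.2  1.6  5.6] [0.5772 0.1394 0.0956]
0.0945 [-2.4  2.6  6. ] [0.5772 0.1395 0.0952]
0.094 [-2.4  2.4  6.1] [0.5771 0.1397 0.0947]
0.0935 [-0.8  2.6  4.6] [0.5773 0.1395 0.094 ]
0.093 [-1.5  2.6  4.8] [0.5774 0.1394 0.0934]
0.0925 [-1.3  3.1  5.3] [0.5774 0.1394 0.093 ]
43.4333 [-1.26567861  2.98710212  5.18734126]
```

View pics/w2.png

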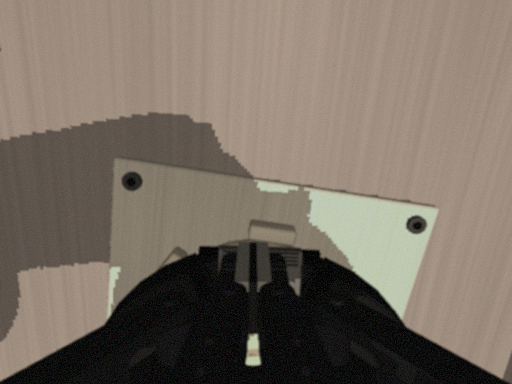

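The force dropped after about 4 mm of travel, which fits the hook releasing. This picture shows only the hand over the canister, so I'll withdraw straight up and check the lid.

```bash
python3 - <<'E'
from cell import *
from h import *
line_to(rim(94.3,.12),.06);line_to(rim(94.3,.26),.15)
f=np.radians(47);q=[0,np.cos(f),np.sin(f),0]
movep([.50,.06,.26],q);dwell(.3)
c=camera("wrist");cv2.imwrite("pics/w3.png",c["img"][:,:,::-1]);np.save("w3.npy",c,allow_pickle=True)
movep([.30,.30,.28],q);dwell(.3)
for n in("top","side"):
    c=camera(n);np.save(n+"3.npy",c,allow_pickle=True);cv2.imwrite(f"pics/{n}3.png",c["img"][:,:,::-1])
print(observe()["t"])
a=cv2.imread("pics/side3.png")[155:240,240:335];cv2.imwrite("pics/side3z.png",cv2.convertScaleAbs(cv2.resize(a,None,fx=6,fy=6,interpolation=2),alpha=1.5))
E
```

```text
47.6167
```

View pics/w3.png

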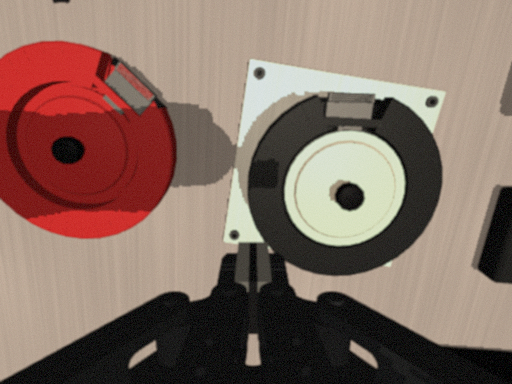

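View pics/side3z.png

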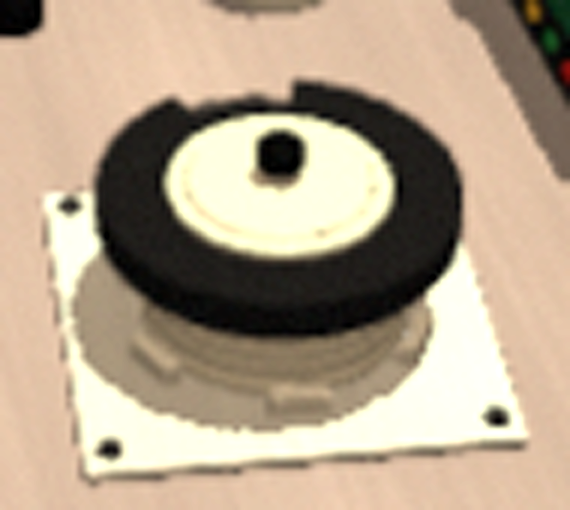

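```bash
python3 - <<'E'
from h import *
def L(n): return np.load(n,allow_pickle=True).item()
top,side,w=L("top3.npy"),L("side3.npy"),L("w3.npy")
def comps(c,b,T):
    g=c["img"].max(2);m=np.zeros_like(g);m[b[0]:b[1],b[2]:b[3]]=g[b[0]:b[1],b[2]:b[3]]<T
    k,l,st,ce=cv2.connectedComponentsWithStats(m);return [(st[i],ce[i]) for i in np.argsort(-st[1:,4])[:2]+1],l
a,_=comps(top,(133,208,224,292),75);b,_=comps(side,(160,222,248,325),75)
for x in a+b: print(*x)
print("knob",tri(top,a[1][1],side,b[1][1]))
for n,x in(("w10.npy",0),("w3.npy",0)):
    c=L(n);a,l=comps(c,(85,280,246,446),70);print(n,a)
    ct=max(cv2.findContours((l>0).astype(np.uint8),0,1)[0],key=len).reshape(-1,2);P=plane(c,ct,.086);s=(.583,.0588,.088)
    for t in(.008,.005,.003,.002,.0015):
        e=np.hypot(P[:,0]-s[0],P[:,1]-s[1])-s[2];s=circ(P[abs(e)<t])
    e=np.hypot(P[:,0]-s[0],P[:,1]-s[1])-s[2];A=np.degrees(np.arctan2(P[:,1]-s[1],P[:,0]-s[0]));k=(e<-.006)&(A>50)&(A<140)
    print(np.round(s,4),A[k].min(),A[k].max())
E
```

```text
[ 229  140   59   62 1610] [259.27453416 170.99440994]
[255 166   7   8  44] [257.65909091 169.29545455]
[ 256  169   61   43 1358] [286.09057437 192.75920471]
[283 177   8   8  54] [286.25925926 180.53703704]
knob [0.58475231 0.05998537 0.10053613]
w10.npy [(array([  249,    97,   193,   183, 16426], dtype=int32), array([344.12936808, 189.18135882])), (array([333, 181,  27,  26, 527], dtype=int32), array([346.51802657, 193.27703985]))]
[0.582  0.0589 0.0867] 78.84799576633945 113.74600905359168
w3.npy [(array([  248,    96,   194,   184, 15895], dtype=int32), array([341.13431897, 187.2567474 ])), (array([335, 183,  29,  27, 574], dtype=int32), array([349.03658537, 195.99825784]))]
[0.5818 0.0593 0.0867] 76.60928353206002 111.72084767784995
```

The lid is up and stays up: the knob's height rose from 0.0905 to 0.1005. The hand is clear of everything.

```bash
python3 -c "
from cell import *
hand_in()"
```

```text
the job is handed in; nothing more can be done
```

The lid has sprung up, and I handed the job in with the hand clear of everything at about 48 s on the robot's clock.

**What I did:** I closed the gripper and touched the rim on the side nearest the robot, which put the rim at 86 mm. I then ran the tip round the rim at mostly 1–3 N until it dropped into the notch, where the cameras had shown it. After centring in the notch, I pressed the catch down about 5 mm at 6 N or less. The force fell after about 4 mm, as expected when the hook lets go. I then withdrew straight up.

**Last checks:**
- **Lid:** two-view triangulation put the knob 10.0 mm higher than before, and the side and wrist pictures both show the lid raised.
- **Canister position:** the rim centre moved by less than 0.5 mm, which is within measurement noise.
- **Canister turn:** the notch edges now measure about 2° round from where they were. That could be a slight turn of the canister or collar under the finger, or only image noise.
- **Contact force:** it briefly reached about 5 N at first touch, above the 2–3 N I was aiming for.
- **Other objects:** the robot did not touch any of them, but I did not re-measure their positions.

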